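# Show a weld ferrule's sealing face to the inspection camera

### The arm

A 6-joint arm with a two-finger parallel gripper is mounted at the origin on a cart in front of the work surface, level with it; the furniture and walls round the work are solid. World frame = base frame: x ahead of the robot, y to its left, z up, the work surface at z = 0. Lengths are in m, angles in rad, forces in N, time in s.
With the tool pointing down it reaches from about 0.35 to 0.925 m from the base axis. Payload 6.4 kg.
Tool frame: the origin (TCP) lies at the very end of the fingers, on their centre line; the grasp point (between the pads) lies 19 mm behind it; y points along the fingers, z is the direction in which the jaws open and shut, and the axes are right-handed (so a half turn about y gives the same grasp; the last joint's range is limited). The gripper opens to 94 mm and grips with 3 to 60 N. Pads are 16 mm wide; open, the fingers measure 119 mm over their backs; the gripper's body (75 mm by 177 mm) begins 78 mm behind the grasp point.
Start: joints at [1.118, 0.245, 1.558, -0, 1.339, -0.174], TCP at [0.179, 0.625, 0.205] pointing down, gripper open.
Joint ranges: [-3.13, 3.13], [-1.02, 2.26], [0.13, 2.54], [-0.95, 4.09], [0.21, 2.88], [-2.74, 2.74]. Speed limits (rad/s): [2.57, 2.57, 3.14, 3.14, 3.14, 3.14].

### API

Orientations are given as a unit quaternion [w, x, y, z].
In Python, from workcell import arm gives the robot as it stands. The module is installed in compiled form; this text tells all that it offers.
- The arm moves only by the tool arm_command, never from a script. Its argument "commands" is text: rows parted by semicolons, each of 6 numbers parted by spaces: the shift along the tool's x, y, z in units of 0.15 m (1.0 is 0.15 m), then the turn, a rotation vector about the tool's x, y, z in units of 30 degrees (1.0 is 30 degrees). In form: tx ty tz ax ay az; .... A call has 1 to 5 rows; each row is the pose to reach, as a shift and turn from the pose measured when the call began, along the tool's axes at that moment; what a row does not reach only later rows make up. A row lasts 1/8 s, in which the tool goes at most 62.5 mm and 10.7 degrees, less where a joint would pass 70% of its speed; a pose out of reach is approached as far as the arm can. A call with a number of a shift or a turn outside -1 to 1 is refused whole. A call with a gripper value outside its range is refused whole. "grip" is the opening, from 0 (shut) to 1 (fully open), set as the call begins (left out, the last holds). The fingers move at their own pace and stop on an object; the grip force is fixed at half the most. Time passes only in rows, so rows that repeat a pose let the fingers close. It gives the time, the measured TCP pose, the force and the opening at its end, in the units of the state.
- arm.state(): the state, without advancing time (a new reading comes with each control period).
- arm.capture(name): name is "scene" or "top"; returns a dict with "color" (400x640x3 uint8, blue, green, red), "fx", "fy", "cx", "cy" (pixels), "dist_coeffs" ([k1, k2, p1, p2, k3] as OpenCV has them; the pictures are not rectified), "position" and "attitude" of the camera in the world. Camera axes: x right, y down, z forward; pixel columns grow to the right and rows downward; lengths in m; the calibration is good to about 2 mm. A picture is of the moment at which its call begins. There is no depth.
- arm.hand_in(): hands the job in, once; it reports no verdict.
The state is a dict: "t": time; "joint_pos": joint angles; "qvel": joint speeds; "joint_efforts": joint torques, N m; "eef_pos": TCP position; "ee_rot": TCP orientation; "contact_force": force on the tool from outside, world axes, zero at the start; "moment": the same for the moment, N m; "width": opening from 0.0 (shut) to 1.0 (fully open).
Only numpy, scipy, OpenCV 4.12 (cv2) and the standard library are available. Lean on these libraries where they do the work, as an engineer would, in place of code of your own. Each camera call takes 0.05 s, during which the arm holds its last target.

### The job

Swing the red retaining arm of the holding fixture fully clear by its black knob and leave it open, then take the steel ferrule out of its nest by its tube. Hold it up in front of the inspection camera with the flat sealing face of its flange square to the lens, centred on the line of sight and 9 cm from the lens front, and finish while still holding it there at rest in the air. Do not touch the camera or disturb the loose parts on the table.

Things in the scene. Friction and masses are not known exactly. Their poses are not given: they have to be found in the camera images.
- holding_fixture: flat aluminium plate with a blue nest ring, fixed to the table; 74 mm along its x, its y from -102 to +48 mm, top face 10 mm above the table. Origin: under the centre of the nest, on the table. The nest ring stands 4 mm above the plate, inner radius 27 mm, outer 32 mm. The retaining arm's upright pivot is at y = -75 mm. z up
- retaining_arm (a joint): angle (rad) of the red retaining arm about its upright pivot: near 0 (up to 0.12) it lies along the fixture's y and overlaps the ferrule's flange; it grows as the arm turns clockwise seen from above (from 0 the knob goes towards the fixture's -x), to the stop at 1.4. Stiff (about 3 N at the knob), stays where it is left. The arm is 16 mm wide, reaches 55 mm from the pivot to the ferrule side and 45 mm the other way; its top is 27 mm above the table
- swing_knob (a point): the upright round black knob on the arm's outer end, 17 mm diameter, 45 mm from the pivot axis; the knob runs from 32 to 62 mm above the table and this point lies on its axis at 62 mm, its top
- swing_pivot (a point): on the arm's pivot axis, 33 mm above the table (its top is there)
- ferrule: grey steel weld ferrule, 60 g: round flange 50 mm diameter and 8 mm thick, with a round tube on it 30 mm in diameter (34 mm at its foot), total height 30 mm. It starts with the flange down in the nest, 10 mm above the table, tube up. Origin: centre of the flat sealing face (underside of the flange); z points from there along the tube. Round: its turn about z does not matter
- ferrule_tube_end (a point): centre of the free end of the ferrule's tube, 30 mm along its z from the origin
- inspection_camera: grey base plate 95 x 104 x 8 mm with two upright cheeks 102 mm high (36 mm either side, with small clamp knobs out to 48 mm), fixed to the table. Origin: centre of the base's underside. It looks towards its -x and upwards
- camera_head: black camera head, 50 x 58 mm, with round lens and white ring light (58 mm wide), tilted in the yoke. Origin on its tilt axis 85 mm above the table. Its z is the line of sight, out of the lens, pointing up (about 50 to 63 degrees above level) and towards the robot side; the lens front is at z = +55 mm
- focus (a point): the point in the air on the line of sight 90 mm in front of the lens front (z = +145 mm of camera_head), where the centre of the sealing face belongs
- gasket_2: loose black gasket ring, 50 mm wide, 8 mm high; bystander. Origin: centre of its underside
- spare_clamp: loose grey pipe clamp ring, 54 x 66 x 13 mm; bystander. Origin: centre of its underside
- cap_06: loose yellow flip-top cap, 48 x 44 x 30 mm; bystander. Origin: centre of its underside
- grease_tin: loose round tin with green lid, 66 mm wide, 31 mm high; bystander. Origin: centre of its underside
There are look-alikes about, which are no part of the job. Leave any blue look-alike of the ferrule alone.

How it is judged:
By the outcome, as a careful person would: the job done as asked, in the order asked, and still so for the second after the job is handed in, while the arm keeps its last pose, push and grip.
It also fails if it takes over 48 s, if anything falls off the work surface, if the arm or the gripper's body presses on something with over 40 N, if the wrist force passes 120 N, or if a joint passes its speed limit or range.

## Working session

There is one attempt and no reset: what is moved stays moved. The work goes in short steps, Python scripts to look and compute and a tool call to move; the robot and the scene stay as the last step left them, time stands still between calls to the robot, and variables do not carry over. Pictures are saved under pics/ and viewed, and the job is handed in when it is done.

Besides the shell and the picture viewer there is one more tool, called after "Emit:" by a JSON object that holds its "fn" and its "kwargs". arm_command: Moves the arm, as the interface text tells. Its arguments: {"type":"object","properties":{"commands":{"type":"string"},"grip":{"type":"number"}},"required":["commands"]}

```bash
mkdir -p pics; python3 - <<'E'
from workcell import arm
import cv2,json,numpy as np
s=arm.state(); print(s)
for n in("scene","top"):
    c=arm.capture(n); cv2.imwrite(f"pics/{n}0.png",c["color"])
    np.save(f"{n}0.npy",c,allow_pickle=True)
    print(n,{k:v for k,v in c.items() if k!="color"})
E
```

```text
{'t': 0.0, 'joint_pos': array([ 1.11789031e+00,  2.45810219e-01,  1.55899768e+00, -2.66058252e-05,
        1.33868665e+00, -1.74095694e-01]), 'qvel': array([-0.00103497, -0.00079768, -0.00052666,  0.00050432,  0.00104661,
       -0.0001485 ]), 'joint_efforts': array([ 1.67633054e-03, -4.15836918e+01, -3.14606202e+01,  6.85160235e-02,
        3.31296679e-02, -1.62691690e-04]), 'eef_pos': array([0.17862167, 0.62435532, 0.20435661]), 'ee_rot': array([-0.69960453,  0.70088947, -0.09845183,  0.09805451]), 'contact_force': array([-0.77614957,  0.6603695 ,  0.21671406]), 'moment': array([ 0.04001588,  0.03760781, -0.00808598]), 'width': 1.0021715236969633}
scene {'fx': 512.3846570791417, 'fy': 512.3846570791417, 'cx': 326.4774281213323, 'cy': 196.8538248491457, 'dist_coeffs': array([-0.11703719,  0.        ,  0.        ,  0.        ,  0.        ]), 'position': array([-0.12473823, -0.54042788,  0.78387787]), 'attitude': array([-0.40575464,  0.80248789, -0.38522073,  0.20731945])}
top {'fx': 411.05418275512284, 'fy': 411.05418275512284, 'cx': 321.8569616226189, 'cy': 199.00970864100134, 'dist_coeffs': array([0.0311084, 0.       , 0.       , 0.       , 0.       ]), 'position': array([ 0.52156951, -0.02675213,  0.98165224]), 'attitude': array([ 0.03503428, -0.70452929,  0.70871064, -0.01184528])}
```

View pics/scene0.png

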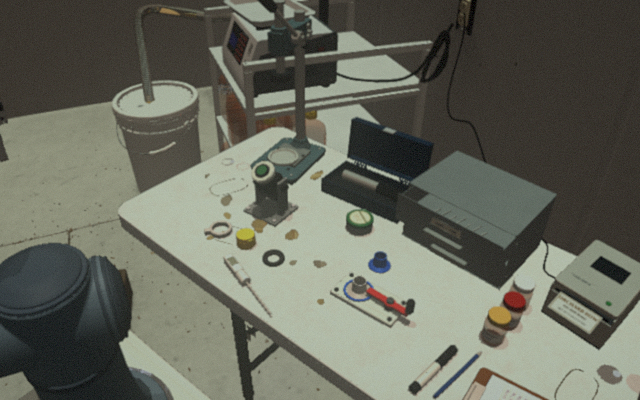

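View pics/top0.png

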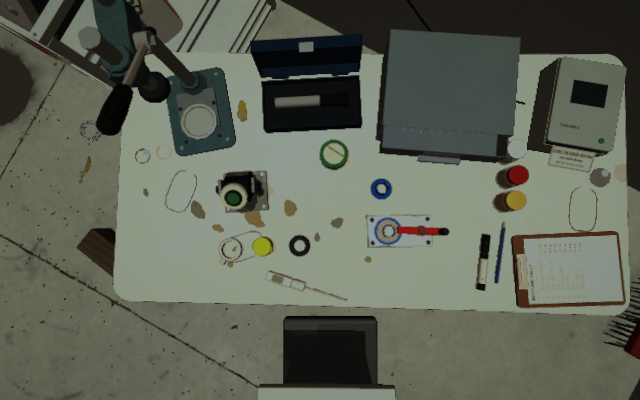

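```bash
cat > h.py <<'E'
import numpy as np,cv2
from scipy.spatial.transform import Rotation as R
def rot(q): return R.from_quat([q[1],q[2],q[3],q[0]])
def K(c): return np.array([[c["fx"],0,c["cx"]],[0,c["fy"],c["cy"]],[0,0,1.]])
def ray(c,uv):
    p=cv2.undistortPoints(np.array([[uv]],float),K(c),c["dist_coeffs"])[0,0]
    d=rot(c["attitude"]).apply([p[0],p[1],1]); return np.array(c["position"]),d/np.linalg.norm(d)
def onz(c,uv,z):
    o,d=ray(c,uv); return o+d*(z-o[2])/d[2]
def proj(c,P):
    P=np.atleast_2d(P); pc=rot(c["attitude"]).inv().apply(P-c["position"])
    return cv2.projectPoints(pc,np.zeros(3),np.zeros(3),K(c),c["dist_coeffs"])[0][:,0]
def tri(c1,u1,c2,u2):
    o1,d1=ray(c1,u1);o2,d2=ray(c2,u2)
    A=np.stack([d1,-d2],1);t=np.linalg.lstsq(A,o2-o1,rcond=None)[0]
    a,b=o1+d1*t[0],o2+d2*t[1]; return (a+b)/2,np.linalg.norm(a-b)
def load(n): return np.load(n,allow_pickle=True).item()
def crop(img,x0,y0,x1,y1,s): return cv2.resize(img[y0:y1,x0:x1],None,fx=s,fy=s,interpolation=cv2.INTER_CUBIC)
E
python3 - <<'E'
from h import *
t=load("top0.npy");s=load("scene0.npy")
a=np.vstack([crop(t["color"],350,200,460,260,7),]);cv2.imwrite("pics/c1.png",a)
cv2.imwrite("pics/c2.png",crop(t["color"],205,155,285,225,8))
cv2.imwrite("pics/c3.png",crop(s["color"],320,260,420,330,8))
cv2.imwrite("pics/c4.png",crop(s["color"],235,150,305,230,7))
E
```

```text
(no output)
```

View pics/c1.png

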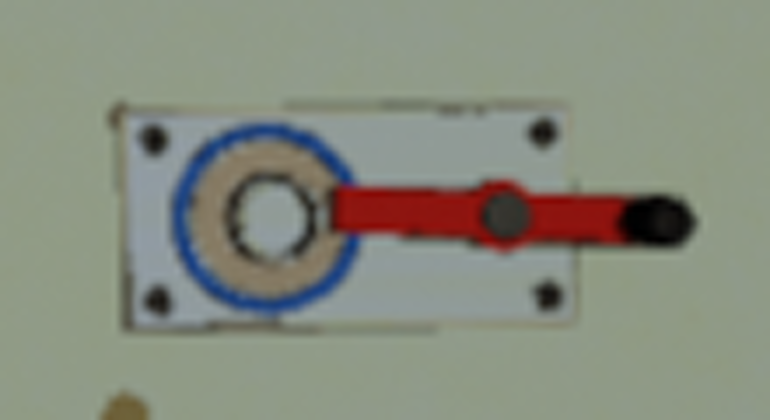

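View pics/c2.png

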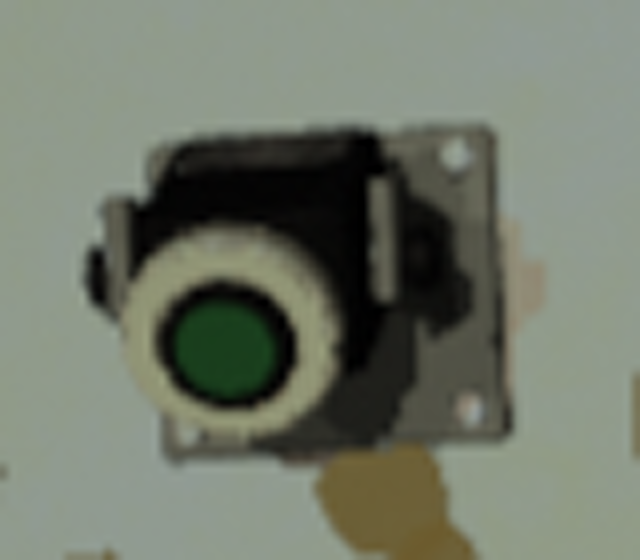

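View pics/c3.png

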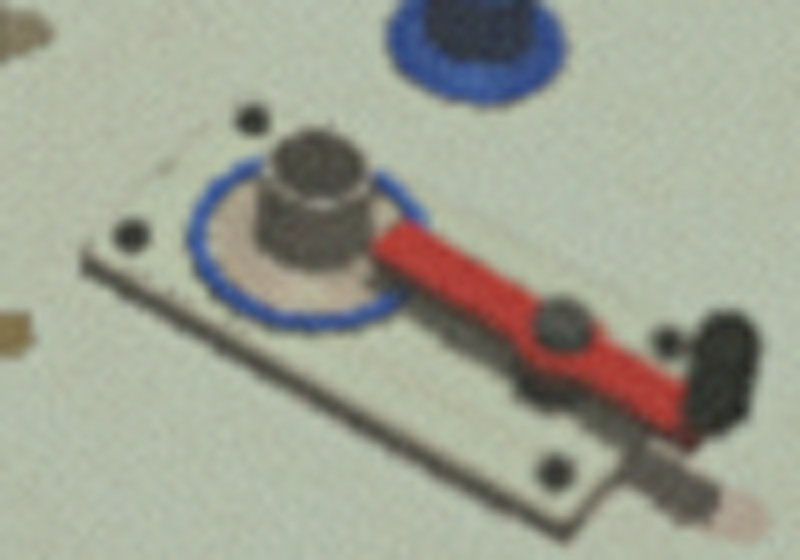

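View pics/c4.png

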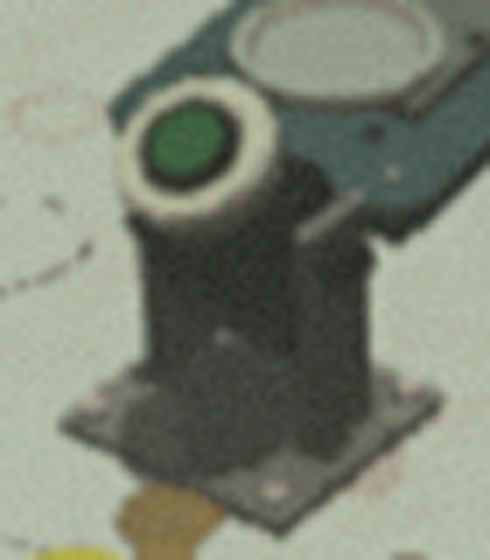

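```bash
python3 - <<'E'
from h import *
t=load("top0.npy");s=load("scene0.npy")
def big(m):
    n,l,st,ce=cv2.connectedComponentsWithStats(m.astype(np.uint8)); i=1+np.argmax(st[1:,4]); return l==i
def ell(m):
    c,_=cv2.findContours(m.astype(np.uint8),cv2.RETR_EXTERNAL,cv2.CHAIN_APPROX_NONE); c=max(c,key=cv2.contourArea)
    return cv2.fitEllipse(cv2.convexHull(c)) , len(c)
def roi(shape,x0,y0,x1,y1):
    m=np.zeros(shape,bool);m[y0:y1,x0:x1]=1;return m
for nm,c,b,lens in(("top",t,(370,210,405,252),(218,180,252,215)),("scene",s,(335,270,376,305),(248,158,278,184))):
    im=c["color"].astype(int);B,G,Rr=im[...,0],im[...,1],im[...,2]
    m=big((B-Rr>40)&roi(B.shape,*b)); e,_=ell(m); print(nm,"ring",e)
    print("  ring pos",onz(c,e[0],0.014))
    m=big((G-Rr>20)&(G-B>12)&roi(B.shape,*lens)); e,_=ell(m); print(nm,"lens",e, m.sum())
    if nm=="top": lt=e[0]
    else: ls=e[0]
    hsv=cv2.cvtColor(c["color"],cv2.COLOR_BGR2HSV)
    m=big((Rr>130)&roi(B.shape,*lens)) if nm=="scene" else None
print("lens tri",tri(t,lt,s,ls))
# hand points
def T(x,y):return (350+(x+.5)/7-.5,200+(y+.5)/7-.5)
def S(x,y):return (320+(x+.5)/8-.5,260+(y+.5)/8-.5)
print("pivot",onz(t,T(505,215),.033),onz(s,S(563,318),.033))
print("knob top",onz(t,T(668,222),.062),onz(s,S(726,335),.062))
print("plate corners",[onz(t,T(*p),.010)[:2].round(4) for p in((121,111),(568,103),(577,322),(128,330))])
print("tube end", onz(t,T(270,218),.040),onz(s,S(320,165),.040))
print("holes",[onz(t,T(*p),.010)[:2].round(4) for p in((153,139),(543,132),(547,296),(158,301))])
def C(x,y):return (205+(x+.5)/8-.5,155+(y+.5)/8-.5)
print("cam base TR,BR,BL",[onz(t,C(*p),.008)[:2].round(4) for p in((493,128),(509,437),(170,458))])
print("holes",[onz(t,C(*p),.008)[:2].round(4) for p in((457,154),(470,408),(187,432))])
def D(x,y):return (235+(x+.5)/7-.5,150+(y+.5)/7-.5)
print("cam base L,B,R",[onz(s,D(*p),.008)[:2].round(4) for p in((62,422),(281,520),(440,400))])
E
```

```text
top ring ((387.83135986328125, 230.7089080810547), (26.808210372924805, 27.37920570373535), 108.52566528320312)
  ring pos [ 0.51072331 -0.1488448   0.014     ]
top lens ((232.49417114257812, 198.2563934326172), (10.907657623291016, 12.17082691192627), 122.64239501953125) 111
scene ring ((357.5607604980469, 289.9439392089844), (21.341190338134766, 28.497835159301758), 101.0139389038086)
  ring pos [ 0.50761795 -0.14539605  0.014     ]
scene lens ((261.2041015625, 169.42926025390625), (8.108871459960938, 10.477898597717285), 51.30261993408203) 72
lens tri (array([0.57981957, 0.18753697, 0.13583749]), np.float64(0.002806568568087943))
pivot [ 0.51162862 -0.2231921   0.033     ] [ 0.51155174 -0.21995042  0.033     ]
knob top [ 0.50957226 -0.26786753  0.062     ] [ 0.50669149 -0.26568949  0.062     ]
plate corners [array([ 0.5467, -0.1008]), array([ 0.5486, -0.2496]), array([ 0.4759, -0.2508]), array([ 0.4735, -0.1022])]
tube end [ 0.51099996 -0.14626708  0.04      ] [ 0.51113393 -0.14606588  0.04      ]
holes [array([ 0.5373, -0.1114]), array([ 0.539 , -0.2411]), array([ 0.4845, -0.2412]), array([ 0.4831, -0.1124])]
cam base TR,BR,BL [array([0.6556, 0.1381]), array([0.563, 0.133]), array([0.5574, 0.2343])]
holes [array([0.6478, 0.1489]), array([0.5717, 0.1447]), array([0.5651, 0.2293])]
cam base L,B,R [array([0.5553, 0.237 ]), array([0.5643, 0.139 ]), array([0.6513, 0.1418])]
```

```bash
python3 - <<'E'
from h import *
t=load("top0.npy");s=load("scene0.npy")
def C(x,y):return (205+(x+.5)/8-.5,155+(y+.5)/8-.5)
for p in((372,177),(395,177),(373,302),(397,302),(105,197),(130,197),(95,275)):
    print(p,onz(t,C(*p),.102)[:2].round(4),onz(t,C(*p),.085)[:2].round(4))
cv2.imwrite("pics/d1.png",cv2.convertScaleAbs(crop(t["color"],212,168,262,212,14),alpha=1.6))
cv2.imwrite("pics/d2.png",cv2.convertScaleAbs(crop(s["color"],245,155,295,195,14),alpha=1.3))
E
```

```text
(372, 177) [0.6296 0.155 ] [0.6317 0.1585]
(395, 177) [0.6295 0.1488] [0.6316 0.1522]
(373, 302) [0.5957 0.1545] [0.5971 0.158 ]
(397, 302) [0.5956 0.148 ] [0.597  0.1514]
(105, 197) [0.6247 0.2276] [0.6267 0.2325]
(130, 197) [0.6247 0.2208] [0.6267 0.2256]
(95, 275) [0.6035 0.23  ] [0.6051 0.235 ]
```

View pics/d1.png

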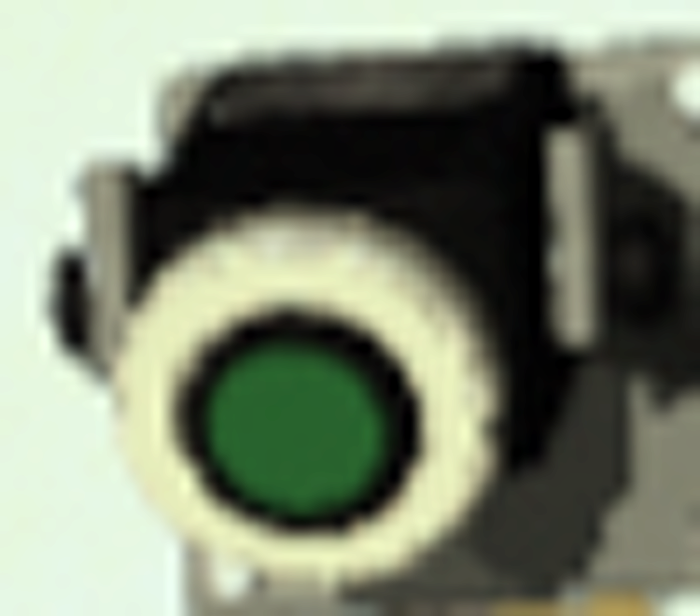

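View pics/d2.png

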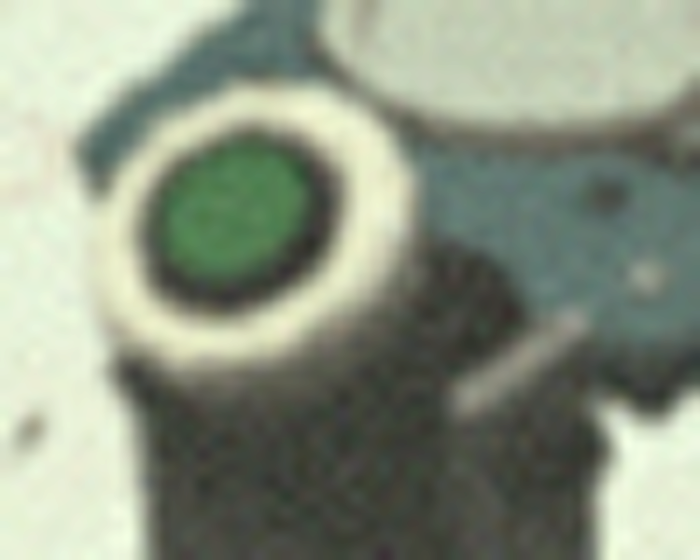

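```bash
python3 - <<'E'
from h import *
t=load("top0.npy");s=load("scene0.npy")
pts={}
for nm,c,b,cen in(("top",t,(212,168,262,212),(299,420)),("scene",s,(245,155,295,195),(241,217))):
    im=cv2.GaussianBlur(crop(c["color"],*b,14),(0,0),4).astype(float)
    r=im[...,2]; g=im[...,1]
    def f(img,c0,rmax,outward,name):
        P=[]
        for a in np.arange(0,2*np.pi,np.pi/60):
            rr=np.arange(30,rmax,.5); x=c0[0]+rr*np.cos(a);y=c0[1]+rr*np.sin(a)
            v=cv2.remap(img.astype(np.float32),x[None].astype(np.float32),y[None].astype(np.float32),1)[0]
            k=np.argmax(outward*np.gradient(v)); P.append((x[k],y[k]))
        P=np.array(P,np.float32)
        for _ in range(3):
            e=cv2.fitEllipse(P); 
            d=P-np.array(e[0]); th=np.deg2rad(e[2]); u=d@[np.cos(th),np.sin(th)];w=d@[-np.sin(th),np.cos(th)]
            q=np.hypot(u/(e[1][0]/2),w/(e[1][1]/2))-1; keep=abs(q)<max(.03,2*np.median(abs(q))); P=P[keep]
        ce=((e[0][0]+.5)/14-.5+b[0],(e[0][1]+.5)/14-.5+b[1])
        print(nm,name,np.round(ce,2),np.round(np.array(e[1])/14,2),round(e[2],1),"asp",round(e[1][0]/e[1][1],3),"n",len(P))
        # ray-fan cone normals: backproject ellipse
        A=np.deg2rad(np.arange(0,360,5));th=np.deg2rad(e[2]);a_,b_=np.array(e[1])/28
        X=ce[0]+a_*np.cos(A)*np.cos(th)-b_*np.sin(A)*np.sin(th);Y=ce[1]+a_*np.cos(A)*np.sin(th)+b_*np.sin(A)*np.cos(th)
        D=np.array([ray(c,(x,y))[1] for x,y in zip(X,Y)])
        M=np.stack([D[:,0]**2,D[:,1]**2,D[:,2]**2,2*D[:,0]*D[:,1],2*D[:,0]*D[:,2],2*D[:,1]*D[:,2]],1)
        v=np.linalg.svd(M)[2][-1]; Q=np.array([[v[0],v[3],v[4]],[v[3],v[1],v[5]],[v[4],v[5],v[2]]])
        w,V=np.linalg.eigh(Q)
        if (w>0).sum()==1: w,V=-w[::-1],V[:,::-1]
        # w: neg, pos small, pos large
        i=np.argsort(w); l3,l2,l1=w[i];e3,e2,e1=V[:,i[0]],V[:,i[1]],V[:,i[2]]
        for sg in(1,-1):
            n=np.sqrt((l1-l2)/(l1-l3))*e1+sg*np.sqrt((l2-l3)/(l1-l3))*e3
            if n[2]<0:n=-n
            print("   n",n.round(3),"el",np.degrees(np.arcsin(n[2])).round(1),"az",np.degrees(np.arctan2(n[1],n[0])).round(1))
        pts[nm,name]=ce
    f(r-g,cen,105 if nm=="top" else 90,+1,"inner") if 0 else None
    rg=g-r
    f(rg,cen,110,-1,"green")
    f(r,cen,140 if nm=="top" else 125,+1,"black")
    
for n in("green","black"): print(n,tri(t,pts["top",n],s,pts["scene",n]))
E
```

```text
top green [232.63 198.1 ] [11.68 12.82] 116.4 asp 0.911 n 84
   n [-0.383 -0.015  0.924] el 67.4 az -177.7
   n [ 0.258 -0.434  0.863] el 59.7 az -59.3
top black [232.91 197.7 ] [15.83 17.66] 106.7 asp 0.896 n 107
   n [ 0.314 -0.366  0.876] el 61.2 az -49.4
   n [-0.44  -0.078  0.895] el 63.5 az -169.9
scene green [261.32 169.58] [ 8.69 11.28] 58.9 asp 0.77 n 67
   n [0.444 0.894 0.06 ] el 3.5 az 63.6
   n [-0.456 -0.038  0.889] el 62.8 az -175.2
scene black [261.59 170.41] [12.44 15.46] 56.5 asp 0.804 n 83
   n [-0.443 -0.896  0.002] el 0.1 az -116.3
   n [-0.496 -0.075  0.865] el 59.9 az -171.4
green (array([0.58013571, 0.18743935, 0.1353036 ]), np.float64(0.0029217261718102582))
black (array([0.5811425 , 0.1876359 , 0.13239384]), np.float64(0.003050343566962353))
```

```bash
cat >> h.py <<'E'
def plan(s,P,yv=None,jaw=None):
    """tool-frame command to reach TCP position P with tool y = yv, jaw axis closest to jaw (sign free)"""
    Rc=rot(s["ee_rot"]); t=Rc.inv().apply(np.array(P)-s["eef_pos"])/.15
    r=np.zeros(3)
    if yv is not None:
        y=np.array(yv,float);y/=np.linalg.norm(y)
        z=np.array(jaw,float);z-=z@y*y;z/=np.linalg.norm(z)
        Rt=R.from_matrix(np.stack([np.cross(y,z),y,z],1)); r=(Rc.inv()*Rt).as_rotvec()/np.deg2rad(30)
    return np.round(t,3),np.round(r,3)
E
python3 - <<'E'
from h import *
from workcell import arm
s=arm.state();print(rot(s["ee_rot"]).as_matrix().round(3))
for j in([1,0,0],[-1,0,0],[0,1,0],[0,-1,0]): print(j,plan(s,[.51,-.267,.14],[0,0,-1],j))
E
```

```text
[[ 0.961 -0.001  0.275]
 [-0.275 -0.002  0.961]
 [-0.    -1.    -0.002]]
[1, 0, 0] (array([ 3.759,  0.438, -5.104]), array([3.000e-03, 2.468e+00, 2.000e-03]))
[-1, 0, 0] (array([ 3.759,  0.438, -5.104]), array([ 2.000e-03, -3.532e+00, -3.000e-03]))
[0, 1, 0] (array([ 3.759,  0.438, -5.104]), array([ 0.003, -0.532, -0.001]))
[0, -1, 0] (array([ 3.759,  0.438, -5.104]), array([1.000e-03, 5.468e+00, 5.000e-03]))
```

Emit:
{"fn": "arm_command", "kwargs": {"commands": "0.21 0 -0.28 0 0 0; 0.42 0 -0.57 0 0 0; 0.63 0 -0.85 0 0 0; 0.68 0 -0.93 0 0 0", "grip": 0.32}}

```text
t: 0.6
eef_pos: [0.2387, 0.4601, 0.2042]
ee_rot: [-0.699, 0.701, -0.099, 0.099]
contact_force: [0.6, 0.3, -0.5]
width: 0.609
```

Emit:
{"fn": "arm_command", "kwargs": {"commands": "0.24 0 -0.33 0 0 0; 0.48 0 -0.66 0 0 0; 0.72 0 -0.98 0 0 0"}}

```text
t: 0.98
eef_pos: [0.3019, 0.2878, 0.2045]
ee_rot: [-0.699, 0.701, -0.099, 0.098]
contact_force: [0.3, -0.6, 0.1]
width: 0.325
```

Emit:
{"fn": "arm_command", "kwargs": {"commands": "0.24 0 -0.33 0 0 0; 0.48 0 -0.66 0 0 0; 0.72 0 -0.98 0 0 0"}}

```text
t: 1.35
eef_pos: [0.3657, 0.1153, 0.2051]
ee_rot: [-0.7, 0.701, -0.098, 0.099]
contact_force: [1.5, 0.4, 0.4]
width: 0.321
```

Emit:
{"fn": "arm_command", "kwargs": {"commands": "0.24 0 -0.33 0 0.3 0; 0.48 0 -0.66 0 0.6 0; 0.72 0 -0.98 0 0.9 0"}}

```text
t: 1.72
eef_pos: [0.4298, -0.0576, 0.2057]
ee_rot: [-0.657, 0.657, -0.26, 0.262]
contact_force: [0.6, 0.1, 0.2]
width: 0.321
```

```bash
python3 - <<'E'
from h import *
from workcell import arm
s=arm.state();print(s["eef_pos"]);print(plan(s,[.509,-.267,.12],[0,0,-1],[1,0.04,0]))
E
```

```text
[ 0.42984494 -0.05758232  0.20568468]
(array([ 1.34 ,  0.574, -0.654]), array([-0.002,  1.481,  0.004]))
```

Emit:
{"fn": "arm_command", "kwargs": {"commands": "0.3 0 -0.15 0 0.25 0; 0.6 0 -0.3 0 0.5 0; 0.9 0.1 -0.45 0 0.75 0; 1 0.2 -0.49 0 1 0"}}

```text
t: 2.22
eef_pos: [0.4897, -0.2163, 0.1755]
ee_rot: [0.566, -0.566, 0.423, -0.425]
contact_force: [-0.7, 0.5, -0.8]
width: 0.321
```

```bash
python3 - <<'E'
from h import *
from workcell import arm
s=arm.state();print(s["eef_pos"]);print(plan(s,[.509,-.267,.10],[0,0,-1],[1,0,0]))
E
```

```text
[ 0.48974475 -0.21631316  0.17548949]
(array([0.359, 0.504, 0.027]), array([-0.004,  0.545,  0.003]))
```

Emit:
{"fn": "arm_command", "kwargs": {"commands": "0.2 0.2 0.02 0 0.25 0; 0.36 0.4 0.027 0 0.545 0; 0.36 0.5 0.027 0 0.545 0; 0.36 0.5 0.027 0 0.545 0"}}

```text
t: 2.72
eef_pos: [0.5083, -0.2657, 0.0993]
ee_rot: [0.501, -0.5, 0.5, -0.499]
contact_force: [0.1, 0.0, -0.7]
width: 0.318
```

```bash
python3 - <<'E'
from h import *
from workcell import arm
for n in("scene","top"):
    c=arm.capture(n); np.save(f"{n}1.npy",c,allow_pickle=True)
    cv2.imwrite(f"pics/{n}1.png",crop(c["color"],*((330,240,450,330) if n=="scene" else (350,170,470,260)),6))
s=arm.state();print(s["eef_pos"]);print(plan(s,[.509,-.267,.038],[0,0,-1],[1,0,0]))
E
```

```text
[ 0.50948473 -0.26651021  0.10152797]
(array([ 0.002,  0.424, -0.005]), array([-0.006,  0.004,  0.004]))
```

View pics/scene1.png

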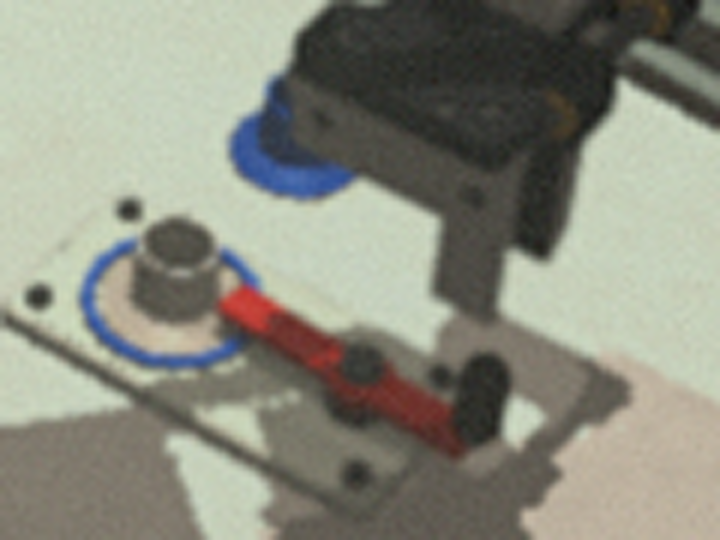

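View pics/top1.png

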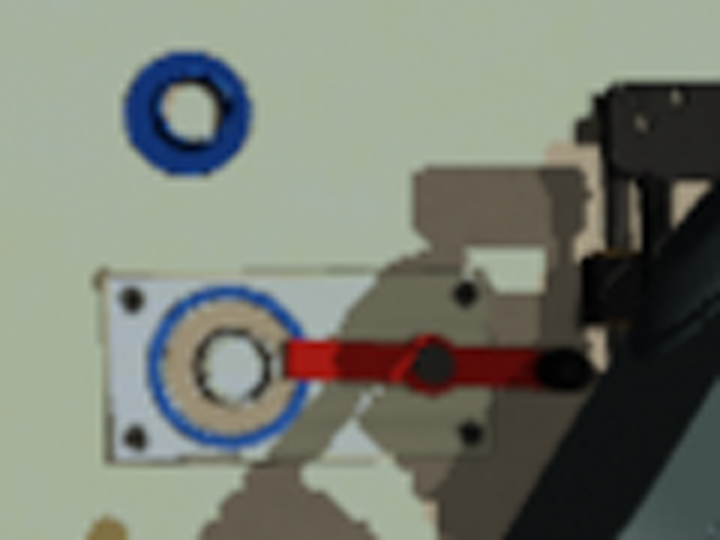

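Emit:
{"fn": "arm_command", "kwargs": {"commands": "0 0.1 0 0 0 0; 0 0.2 0 0 0 0; 0 0.3 0 0 0 0; 0 0.4 0 0 0 0; 0 0.41 0 0 0 0"}}

```text
t: 3.45
eef_pos: [0.5086, -0.2659, 0.0381]
ee_rot: [0.501, -0.5, 0.499, -0.5]
contact_force: [0.6, 0.5, 0.7]
width: 0.321
```

```bash
python3 - <<'E'
from h import *
from workcell import arm
for n in("scene",):
    c=arm.capture(n); np.save(f"{n}2.npy",c,allow_pickle=True)
    im=crop(c["color"],330,240,450,330,6)
    s=arm.state()
    p=proj(c,[s["eef_pos"],[.509,-.267,.062]])
    for q in p: cv2.circle(im,tuple(int(v) for v in ((q-[330,240])*6)),3,(0,255,255),1)
    cv2.imwrite(f"pics/{n}2.png",im)
print(s["eef_pos"],s["contact_force"])
# arc plan
Rc=rot(s["ee_rot"]);piv=np.array([.5115,-.2215]);
P0=s["eef_pos"]
for a in np.deg2rad([5,10,15,20,25,30,35,40,45,50,55,60,65,70,75,80]):
    th=.05+a
    P=np.array([piv[0]-.045*np.sin(th),piv[1]-.045*np.cos(th),.039])
    print(np.degrees(a).round(),P.round(4),(Rc.inv().apply(P-P0)/.15).round(3), "rot",(np.degrees(a)/30).round(3))
E
```

```text
[ 0.50913198 -0.26625658  0.03887578] [ 0.05716065 -0.65201075  0.38897895]
5.0 [ 0.5053 -0.2661  0.039 ] [-0.001 -0.001 -0.025] rot 0.167
10.0 [ 0.5015 -0.2654  0.039 ] [-0.006 -0.001 -0.051] rot 0.333
15.0 [ 0.4977 -0.2643  0.039 ] [-0.013 -0.001 -0.076] rot 0.5
20.0 [ 0.494 -0.263  0.039] [-0.022 -0.001 -0.101] rot 0.667
25.0 [ 0.4905 -0.2613  0.039 ] [-0.033 -0.001 -0.124] rot 0.833
30.0 [ 0.4871 -0.2593  0.039 ] [-0.047 -0.001 -0.147] rot 1.0
35.0 [ 0.4839 -0.257   0.039 ] [-0.062 -0.001 -0.168] rot 1.167
40.0 [ 0.4809 -0.2545  0.039 ] [-0.079 -0.001 -0.188] rot 1.333
45.0 [ 0.4781 -0.2517  0.039 ] [-0.098 -0.001 -0.206] rot 1.5
50.0 [ 0.4756 -0.2487  0.039 ] [-0.118 -0.001 -0.223] rot 1.667
55.0 [ 0.4734 -0.2454  0.039 ] [-0.139 -0.001 -0.238] rot 1.833
60.0 [ 0.4715 -0.242   0.039 ] [-0.162 -0.001 -0.251] rot 2.0
65.0 [ 0.4698 -0.2385  0.039 ] [-0.186 -0.001 -0.262] rot 2.167
70.0 [ 0.4685 -0.2348  0.039 ] [-0.211 -0.001 -0.27 ] rot 2.333
75.0 [ 0.4675 -0.231   0.039 ] [-0.236 -0.001 -0.277] rot 2.5
80.0 [ 0.4668 -0.2271  0.039 ] [-0.262 -0.002 -0.281] rot 2.667
```

View pics/scene2.png

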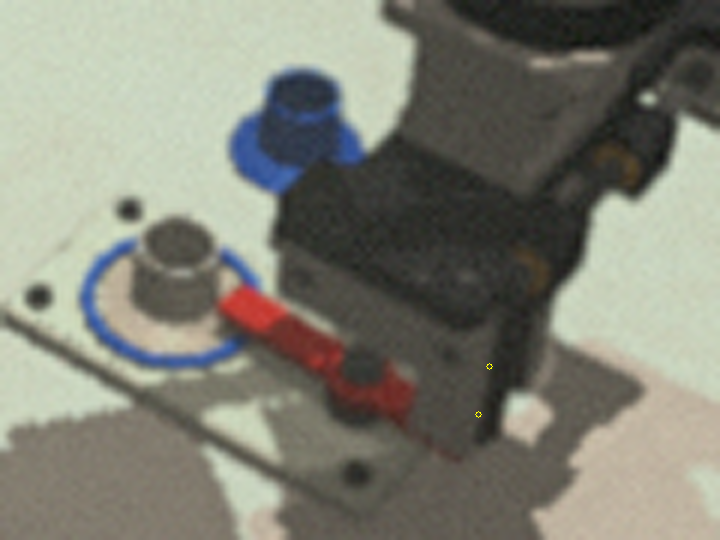

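Emit:
{"fn": "arm_command", "kwargs": {"commands": "-0.002 0 -0.031 0 0.2 0; -0.007 0 -0.062 0 0.4 0; -0.015 0 -0.093 0 0.6 0; -0.026 0 -0.122 0 0.8 0; -0.045 0 -0.15 0 1 0"}}

```text
t: 4.12
eef_pos: [0.4878, -0.2605, 0.0397]
ee_rot: [-0.354, 0.352, -0.611, 0.615]
contact_force: [3.2, -2.3, -2.8]
width: 0.319
```

```bash
cat > arc.py <<'E'
from h import *
from workcell import arm
s=arm.state();Rc=rot(s["ee_rot"]);P0=s["eef_pos"];z=Rc.as_matrix()[:,2]
print(P0,s["contact_force"],"jaw az",np.degrees(np.arctan2(z[1],z[0])))
a0=-np.arctan2(z[1],z[0])
for d in [6,12,18,24,30]:
    th=a0+np.deg2rad(d)+.03
    P=np.array([.5115-.045*np.sin(th),-.2215-.045*np.cos(th),.039])
    print(d,np.degrees(th),(Rc.inv().apply(P-P0)/.15).round(3))
E
python3 arc.py
```

```text
[ 0.48779063 -0.26050415  0.0397362 ] [ 3.21146639 -2.26754641 -2.77254143] jaw az -30.0914939451719
6 37.810367330564375 [-0.007  0.005 -0.034]
12 43.81036733056437 [-0.013  0.005 -0.065]
18 49.810367330564375 [-0.022  0.004 -0.095]
24 55.810367330564375 [-0.034  0.004 -0.124]
30 61.81036733056437 [-0.049  0.004 -0.151]
```

Emit:
{"fn": "arm_command", "kwargs": {"commands": "-0.006 0.003 -0.033 0 0.2 0; -0.013 0.003 -0.065 0 0.4 0; -0.022 0.003 -0.095 0 0.6 0; -0.034 0.003 -0.124 0 0.8 0; -0.049 0.003 -0.151 0 1 0"}}

```text
t: 4.75
eef_pos: [0.4727, -0.2445, 0.0402]
ee_rot: [-0.183, 0.179, -0.68, 0.687]
contact_force: [0.9, -4.0, -1.4]
width: 0.32
```

```bash
python3 arc.py
```

```text
[ 0.47274018 -0.24448171  0.04021427] [ 0.88276397 -3.95605453 -1.41313646] jaw az -60.2829031848613
6 68.00177657025377 [-0.003  0.008 -0.045]
12 74.00177657025378 [-0.009  0.007 -0.076]
18 80.00177657025377 [-0.018  0.007 -0.106]
24 86.00177657025377 [-0.03   0.007 -0.135]
30 92.00177657025378 [-0.045  0.007 -0.163]
```

Emit:
{"fn": "arm_command", "kwargs": {"commands": "-0.003 0.003 -0.045 0 0.2 0; -0.009 0.003 -0.076 0 0.4 0; -0.018 0.003 -0.106 0 0.6 0; -0.028 0.003 -0.13 0 0.75 0; -0.028 0.003 -0.13 0 0.75 0"}}

```text
t: 5.38
eef_pos: [0.4671, -0.2265, 0.0405]
ee_rot: [-0.048, 0.042, -0.702, 0.709]
contact_force: [-1.6, -3.4, 0.9]
width: 0.322
```

```bash
python3 arc.py; python3 - <<'E'
from h import *
from workcell import arm
for n in("scene","top"):
    c=arm.capture(n); np.save(f"{n}3.npy",c,allow_pickle=True)
    cv2.imwrite(f"pics/{n}3.png",crop(c["color"],*((330,240,450,330) if n=="scene" else (350,170,470,260)),6))
E
```

```text
[ 0.46710799 -0.22651676  0.0404516 ] [-1.61984309 -3.41069327  0.93786759] jaw az -82.71494053424657
6 90.43381391963902 [-0.     0.009 -0.036]
12 96.43381391963904 [-0.006  0.009 -0.067]
18 102.43381391963904 [-0.015  0.009 -0.097]
24 108.43381391963904 [-0.027  0.009 -0.126]
30 114.43381391963902 [-0.043  0.008 -0.153]
```

View pics/scene3.png

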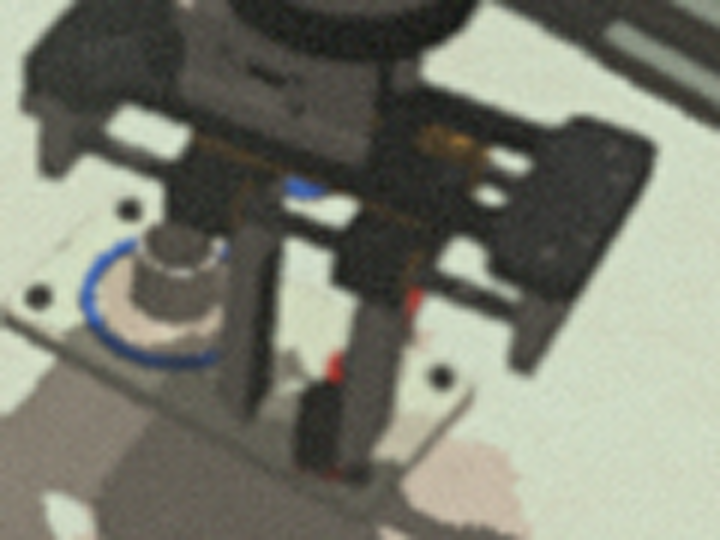

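View pics/top3.png

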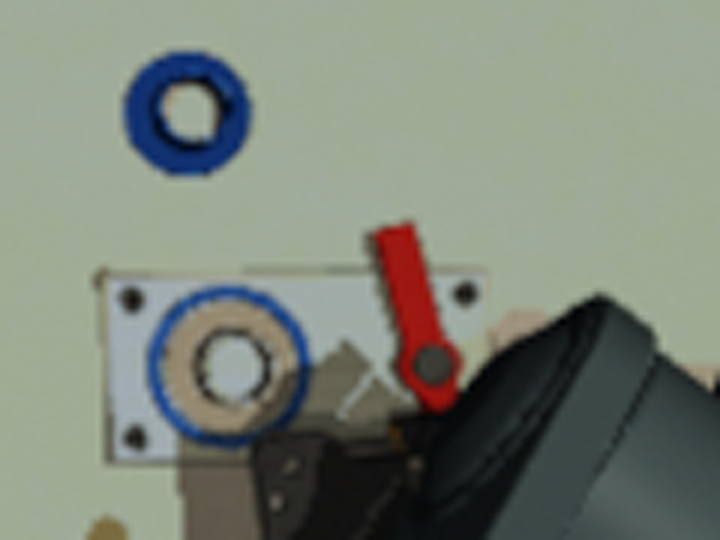

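Emit:
{"fn": "arm_command", "kwargs": {"commands": "0 0.003 -0.016 0 0.1 0; 0 0.003 -0.028 0 0.15 0; 0 0.003 -0.028 0 0.15 0"}}

```text
t: 5.85
eef_pos: [0.4674, -0.2238, 0.0404]
ee_rot: [-0.021, 0.014, -0.702, 0.711]
contact_force: [-1.0, -7.3, -0.0]
width: 0.32
```

```bash
python3 arc.py; python3 - <<'E'
from h import *
from workcell import arm
c=arm.capture("top"); cv2.imwrite("pics/top4.png",crop(c["color"],400,195,440,235,14))
E
```

```text
[ 0.46737814 -0.22384397  0.040437  ] [-1.049665   -7.2795367  -0.04869349] jaw az -87.15127858230798
6 94.87015196770045 [ 0.003  0.009 -0.041]
12 100.87015196770047 [-0.003  0.009 -0.072]
18 106.87015196770047 [-0.012  0.008 -0.102]
24 112.87015196770045 [-0.024  0.008 -0.131]
30 118.87015196770045 [-0.039  0.008 -0.159]
```

View pics/top4.png

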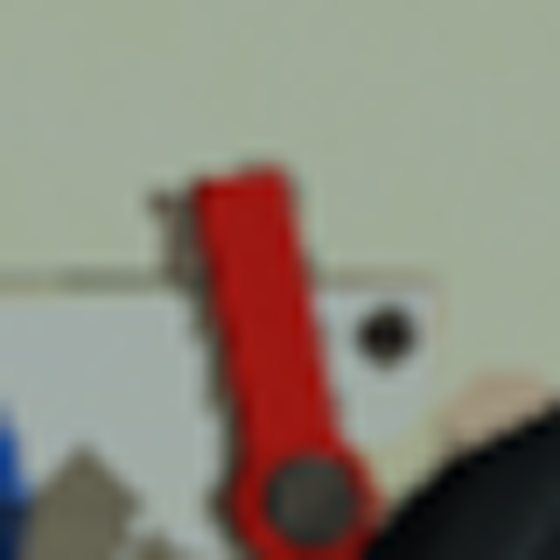

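Emit:
{"fn": "arm_command", "kwargs": {"commands": "0 0 0.03 0 0 0; 0 -0.15 0.03 0 0 0; 0 -0.4 0.03 0 0 0; 0 -0.7 0.03 0 0 0; 0 -0.75 0.03 0 0 0"}}

```text
t: 6.52
eef_pos: [0.4682, -0.2277, 0.1563]
ee_rot: [-0.023, 0.013, -0.701, 0.712]
contact_force: [1.2, -0.1, -1.2]
width: 0.323
```

Emit:
{"fn": "arm_command", "kwargs": {"commands": "0 0 -0.1 0 -0.25 0; 0 0 -0.2 0 -0.5 0; 0 0 -0.3 0 -0.75 0; 0 0 -0.35 0 -1 0", "grip": 0.75}}

```text
t: 7.02
eef_pos: [0.4647, -0.1737, 0.1537]
ee_rot: [-0.205, 0.199, -0.672, 0.683]
contact_force: [0.3, -0.3, -0.3]
width: 0.713
```

Emit:
{"fn": "arm_command", "kwargs": {"commands": "0 0 0 0 -0.3 0; 0 0 0 0 -0.6 0; 0 0 0 0 -1 0; 0 0 0 0 -1 0"}}

```text
t: 7.52
eef_pos: [0.4641, -0.173, 0.1522]
ee_rot: [-0.372, 0.369, -0.597, 0.608]
contact_force: [-0.6, 0.2, 0.3]
width: 0.753
```

```bash
python3 - <<'E'
from h import *
from workcell import arm
for n in("scene","top"):
    c=arm.capture(n); np.save(f"{n}5.npy",c,allow_pickle=True)
    cv2.imwrite(f"pics/{n}5.png",crop(c["color"],*((330,240,450,330) if n=="scene" else (350,170,470,260)),6))
s=arm.state();print(s["eef_pos"]);print(plan(s,[.511,-.147,.06],[0,0,-1],[1,0,0]))
E
```

```text
[ 0.4643328  -0.1732846   0.15276774]
(array([-0.3  ,  0.62 ,  0.188]), array([-0.027, -0.898,  0.015]))
```

View pics/scene5.png

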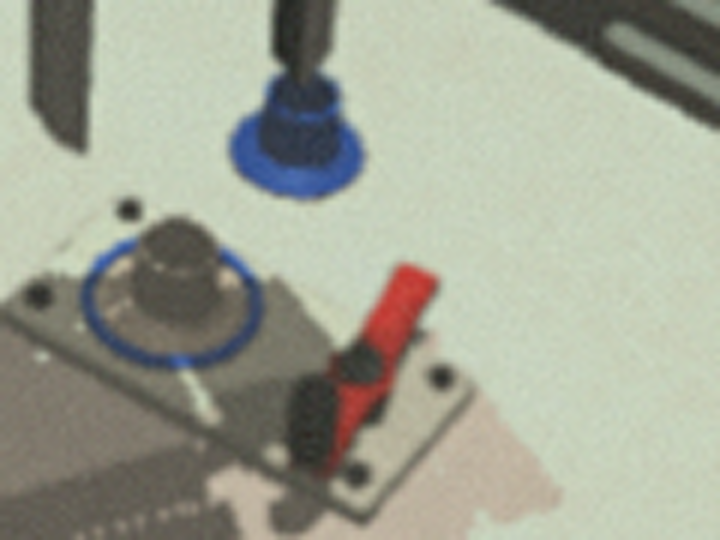

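View pics/top5.png

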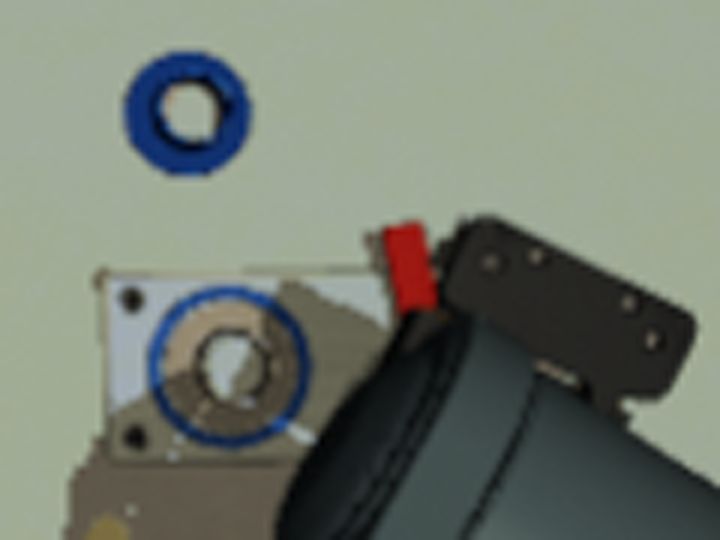

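Emit:
{"fn": "arm_command", "kwargs": {"commands": "-0.1 0 0.06 0 -0.3 0; -0.2 0 0.13 -0.01 -0.6 0; -0.3 0.2 0.19 -0.027 -0.9 0.015; -0.3 0.45 0.19 -0.027 -0.9 0.015; -0.3 0.5 0.19 -0.027 -0.9 0.015"}}

```text
t: 8.25
eef_pos: [0.5091, -0.1457, 0.0751]
ee_rot: [0.499, -0.501, 0.502, -0.498]
contact_force: [0.9, 0.4, -0.6]
width: 0.749
```

```bash
python3 - <<'E'
from h import *
from workcell import arm
c=arm.capture("scene");s=arm.state();print(s["eef_pos"]);print(plan(s,[.511,-.1475,.023],[0,0,-1],[1,0,0]))
im=crop(c["color"],310,220,430,310,6)
cv2.imwrite(f"pics/s6.png",im)
E
```

```text
[ 0.50952748 -0.14610051  0.07579229]
(array([0.01 , 0.352, 0.011]), array([ 0.008, -0.   , -0.004]))
```

View pics/s6.png

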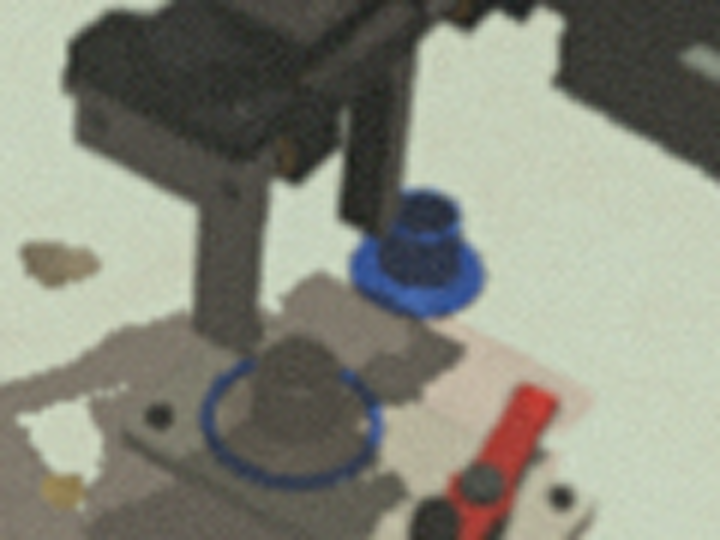

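Emit:
{"fn": "arm_command", "kwargs": {"commands": "0.01 0.1 0.01 0 0 0; 0.01 0.2 0.01 0 0 0; 0.01 0.3 0.01 0 0 0; 0.01 0.347 0.01 0 0 0; 0.01 0.347 0.01 0 0 0"}}

```text
t: 8.93
eef_pos: [0.5104, -0.1473, 0.0231]
ee_rot: [0.499, -0.501, 0.502, -0.498]
contact_force: [-0.6, -0.8, -0.3]
width: 0.755
```

```bash
python3 - <<'E'
from workcell import arm
import numpy as np
from h import *
c=arm.capture("scene");s=arm.state();print(s["eef_pos"],s["contact_force"])
cv2.imwrite(f"pics/s7.png",crop(c["color"],310,220,430,310,6))
E
```

```text
[ 0.51088491 -0.14748976  0.02370263] [ 0.15208596 -0.58187218 -0.08233449]
```

View pics/s7.png

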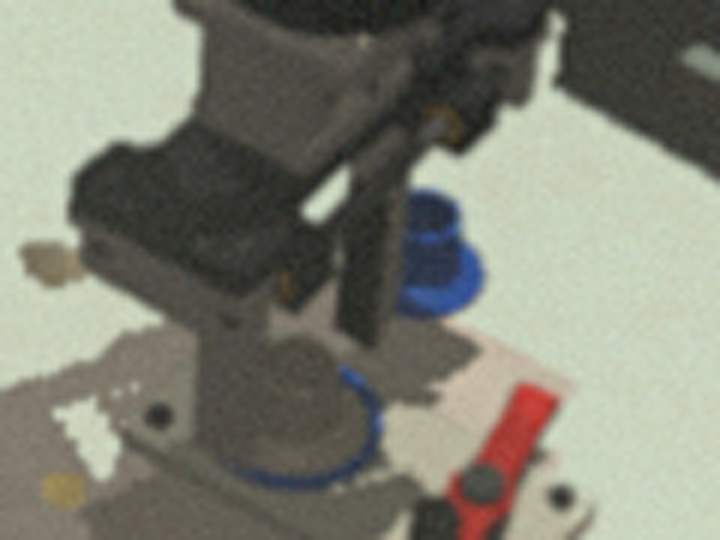

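Straddling the tube; close.

Emit:
{"fn": "arm_command", "kwargs": {"commands": "0 0 0 0 0 0; 0 0 0 0 0 0; 0 0 0 0 0 0; 0 0 0 0 0 0; 0 0 0 0 0 0", "grip": 0}}

```text
t: 9.6
eef_pos: [0.5109, -0.1475, 0.0237]
ee_rot: [0.499, -0.5, 0.502, -0.499]
contact_force: [0.2, 0.6, 0.1]
width: 0.296
```

Emit:
{"fn": "arm_command", "kwargs": {"commands": "0 0 0 0 0 0; 0 0 0 0 0 0; 0 0 0 0 0 0"}}

```text
t: 9.98
eef_pos: [0.5109, -0.1475, 0.0237]
ee_rot: [0.499, -0.5, 0.502, -0.499]
contact_force: [-0.2, -0.2, 0.5]
width: 0.295
```

Emit:
{"fn": "arm_command", "kwargs": {"commands": "0 -0.05 0 0 0 0; 0 -0.1 0 0 0 0; 0 -0.2 0 0 0 0; 0 -0.4 0 0 0 0; 0 -0.6 0 0 0 0"}}

```text
t: 10.6
eef_pos: [0.5114, -0.1477, 0.1155]
ee_rot: [0.5, -0.5, 0.501, -0.499]
contact_force: [1.0, -0.2, -0.1]
width: 0.296
```

Emit:
{"fn": "arm_command", "kwargs": {"commands": "0 -0.2 0 0 0 0; 0 -0.4 0 0 0 0; 0 -0.7 0 0 0 0; 0 -0.75 0 0 0 0; 0 -0.75 0 0 0 0"}}

```text
t: 11.22
eef_pos: [0.5116, -0.1479, 0.2281]
ee_rot: [0.5, -0.5, 0.501, -0.499]
contact_force: [0.1, -0.3, -0.7]
width: 0.297
```

```bash
python3 - <<'E'
from workcell import arm
import numpy as np
from h import *
c=arm.capture("scene");s=arm.state();print(s["eef_pos"],s["contact_force"],s["width"])
q=proj(c,s["eef_pos"])[0];print(q)
np.save("scene8.npy",c,allow_pickle=True)
x,y=int(q[0]),int(q[1])
cv2.imwrite(f"pics/s8.png",crop(c["color"],x-50,y-40,x+50,y+35,8))
E
```

```text
[ 0.5110349  -0.14757548  0.2268701 ] [ 0.22865067 -0.23817821 -0.91082055] 0.29580894809442354
[366.28228877 207.15323931]
```

View pics/s8.png

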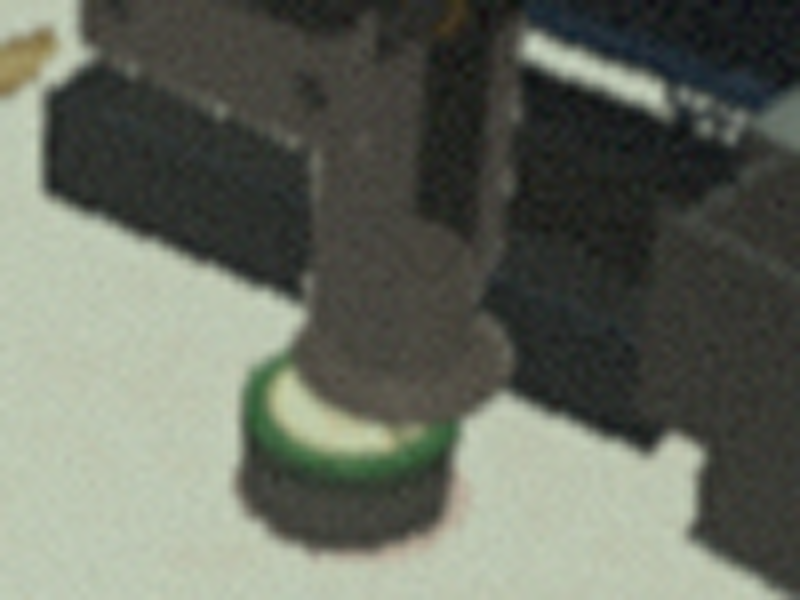

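```bash
cat > ov.py <<'E'
from h import *
from workcell import arm
import sys
def go(name,out,sc=8,w=45):
    c=arm.capture(name);s=arm.state();Rm=rot(s["ee_rot"]).as_matrix();P=s["eef_pos"]
    q=proj(c,P)[0];x0,y0=int(q[0])-w,int(q[1])-int(w*.75)+8;x0=max(x0,0);y0=max(y0,0)
    im=cv2.convertScaleAbs(crop(c["color"],x0,y0,x0+2*w,y0+int(1.5*w),sc),alpha=1.8)
    A=np.linspace(0,2*np.pi,40)
    for off,r,col in((.0137,.025,(0,255,255)),(.0057,.025,(255,255,0)),(-.0163,.015,(0,255,0))):
        C=P+off*Rm[:,1]; pts=C+r*(np.cos(A)[:,None]*Rm[:,0]+np.sin(A)[:,None]*Rm[:,2])
        for u in proj(c,pts): cv2.circle(im,tuple(int(v) for v in ((u-[x0,y0]+.5)*sc)),1,col,-1)
    cv2.imwrite(out,im); return c,s
c,s=go(sys.argv[1],sys.argv[2]);np.save(sys.argv[2][:-4].replace("pics/","")+".npy",c,allow_pickle=True)
print(s["eef_pos"],s["contact_force"],s["qvel"].round(3))
E
python3 ov.py scene pics/s9.png
```

```text
[ 0.51075798 -0.14740688  0.22617219] [-0.17575951  0.51787709 -1.37693876] [ 0.001  0.01   0.005 -0.     0.001  0.   ]
```

View pics/s9.png

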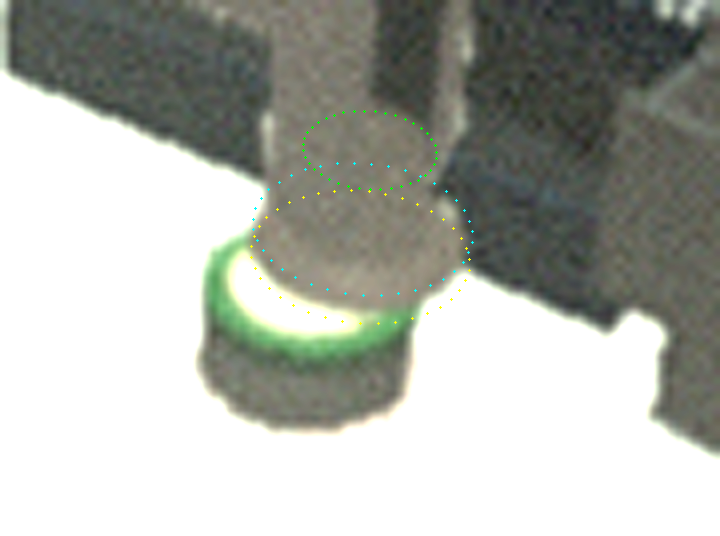

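```bash
python3 - <<'E'
from h import *
s=load("scene0.npy");t=load("top0.npy")
print(proj(s,[[.5107,-.1488,.014],[.5107,-.1475,.014]]),"meas 357.56 289.94")
print(proj(s,[[.5115,-.222,.033]]), "meas",320+563.5/8-.5,260+318.5/8-.5)
print(proj(s,[[.511,-.1475,.04]]), "meas",320+320.5/8-.5,260+165.5/8-.5)
print(proj(t,[[.511,-.1475,.014],[.511,-.1475,.04],[.5115,-.222,.033]]), "meas 387.83 230.71;",350+270.5/7-.5,200+218.5/7-.5,350+505.5/7-.5,200+215.5/7-.5)
E
python3 ov.py top pics/t9.png
```

```text
[[359.76879956 289.85535614]
 [359.25475875 289.56722648]] meas 357.56 289.94
[[390.79622039 299.80794391]] meas 389.9375 299.3125
[[360.10018919 280.54069479]] meas 359.5625 280.1875
[[387.249669   230.59211846]
 [388.68918544 230.71225317]
 [421.18690748 230.34407518]] meas 387.83 230.71; 388.14285714285717 230.71428571428572 421.7142857142857 230.28571428571428
[ 0.51071322 -0.14740814  0.22600463] [-0.2833085   0.64214635 -1.28215062] [ 0.002  0.004 -0.002  0.001 -0.    -0.   ]
```

View pics/t9.png

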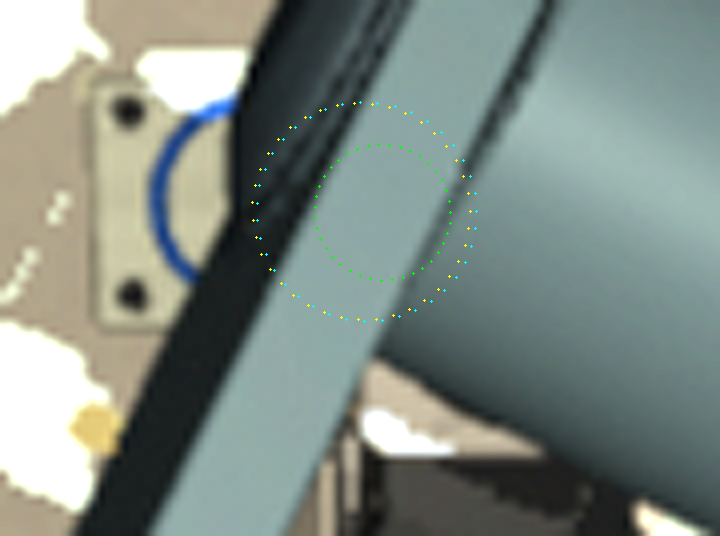

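```bash
cat > foc.py <<'E'
from h import *
from workcell import arm
s=arm.state()
el,az=np.radians(62),np.radians(183.5)
n=np.array([np.cos(el)*np.cos(az),np.cos(el)*np.sin(az),np.sin(el)])
L=np.array([.5808,.1875,.1345]);F=L+.09*n
P=F+.0137*n
print("focus",F,"P",P,"now",s["eef_pos"]);t,r=plan(s,P,-n,[1,0,0]);print(t,r)
y=rot(s["ee_rot"]).as_matrix()[:,1];print("angle err",np.degrees(np.arccos(-y@n)),"origin err mm",((s["eef_pos"]+.0137*y-F)*1e3).round(1), s["qvel"].round(3))
E
python3 foc.py
```

```text
focus [0.53862637 0.18492055 0.21396528] P [0.5322066  0.1845279  0.22606167] now [ 0.51071322 -0.14740814  0.22600463]
[-2.213  0.006  0.143] [0.944 0.013 0.055]
angle err 28.35424426490188 origin err mm [ -28.  -332.3   -1.7] [ 0.002  0.004 -0.002  0.001 -0.    -0.   ]
```

Emit:
{"fn": "arm_command", "kwargs": {"commands": "-0.15 -0.1 0 0 0 0; -0.4 -0.1 0 0 0 0; -0.65 -0.1 0 0 0 0; -0.9 -0.1 0 0 0 0; -1 -0.1 0 0 0 0"}}

```text
t: 12.0
eef_pos: [0.51, 0.0041, 0.24]
ee_rot: [0.499, -0.502, 0.503, -0.496]
contact_force: [-0.3, -0.1, -0.5]
width: 0.298
```

Emit:
{"fn": "arm_command", "kwargs": {"commands": "-0.25 0 0 0.2 0 0; -0.5 0 0 0.4 0 0; -0.75 0 0 0.6 0 0; -0.95 0 0 0.8 0 0; -1 0 0 0.9 0 0"}}

```text
t: 12.62
eef_pos: [0.5086, 0.1551, 0.2392]
ee_rot: [0.603, -0.372, 0.373, -0.6]
contact_force: [0.1, -0.2, -1.0]
width: 0.295
```

```bash
python3 foc.py
```

```text
focus [0.53862637 0.18492055 0.21396528] P [0.5322066  0.1845279  0.22606167] now [0.50863938 0.15506284 0.23915519]
[-0.196  0.149  0.102] [0.049 0.031 0.046]
angle err 2.0276815083095787 origin err mm [-23.9 -29.8  12.9] [ 0.147 -0.177  0.213 -0.15  -0.444  0.229]
```

Emit:
{"fn": "arm_command", "kwargs": {"commands": "-0.1 0.07 0.05 0.02 0.015 0.02; -0.196 0.149 0.1 0.049 0.031 0.046; -0.196 0.149 0.1 0.049 0.031 0.046; -0.196 0.149 0.1 0.049 0.031 0.046"}}

```text
t: 13.12
eef_pos: [0.5318, 0.184, 0.2256]
ee_rot: [0.611, -0.355, 0.374, -0.6]
contact_force: [-0.3, -0.4, -0.7]
width: 0.299
```

```bash
python3 foc.py; python3 ov.py scene pics/s10.png;  python3 ov.py top pics/t10.png
```

```text
focus [0.53862637 0.18492055 0.21396528] P [0.5322066  0.1845279  0.22606167] now [0.53176312 0.18397727 0.22558879]
[-0.004 -0.001  0.004] [ 0.002 -0.     0.002]
angle err 0.08614543034538902 origin err mm [-0.5 -0.6 -0.5] [-0.003 -0.011 -0.004 -0.001 -0.003  0.003]
[0.53187998 0.18398945 0.2259653 ] [ 0.15112775  0.28500866 -0.21856946] [-0.    -0.008 -0.002 -0.    -0.002  0.003]
[0.5319667  0.18400495 0.22618381] [-1.08930177  0.34946755 -1.35440136] [ 0.002 -0.004 -0.001  0.002 -0.006  0.004]
```

View pics/s10.png

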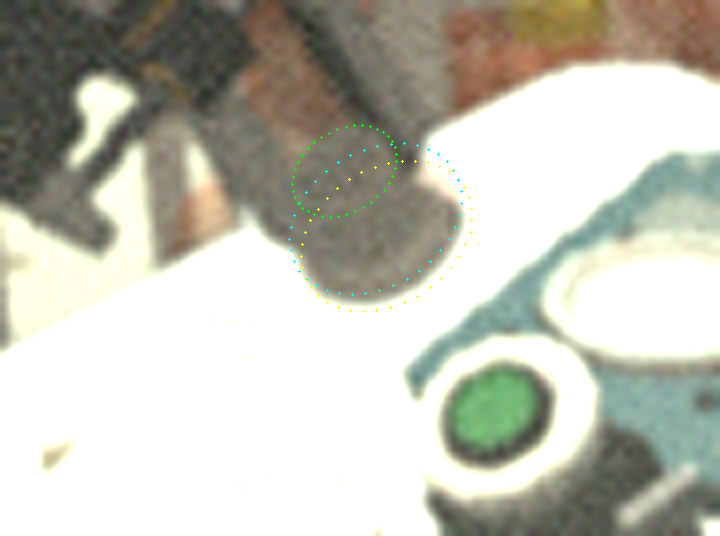

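View pics/t10.png

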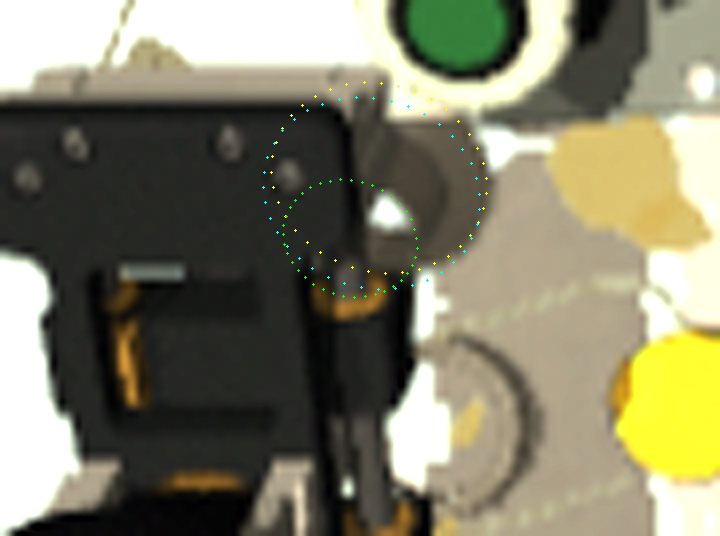

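```bash
cat > edge.py <<'E'
from h import *
from workcell import arm
s=arm.state();Rm=rot(s["ee_rot"]).as_matrix();P=s["eef_pos"]
L=np.array([.5808,.1875,.1345])
for n,f,arc in(("scene","s10.npy",None),("top","t10.npy",None)):
    c=load(f);g=cv2.cvtColor(c["color"],cv2.COLOR_BGR2GRAY).astype(np.float32)
    A=np.linspace(0,2*np.pi,73)[:-1]
    C=P+.0137*Rm[:,1];pts=proj(c,C+.025*(np.cos(A)[:,None]*Rm[:,0]+np.sin(A)[:,None]*Rm[:,2]))
    C2=P+.0057*Rm[:,1];pts2=proj(c,C2+.025*(np.cos(A)[:,None]*Rm[:,0]+np.sin(A)[:,None]*Rm[:,2]))
    ce=proj(c,C)[0]
    print(n,"centre",ce,"lens pred",proj(c,[L])[0])
    rows=[]
    for a,p in zip(A,pts):
        d=(p-ce)/np.linalg.norm(p-ce); r=np.arange(-5,5,.1)
        xy=(p+r[:,None]*d).astype(np.float32)
        v=cv2.remap(g,xy[:,0][None],xy[:,1][None],cv2.INTER_CUBIC)[0]
        lo,hi=v[:15].mean(),v[-15:].mean()
        ang=np.degrees(np.arctan2(d[1],d[0]))
        k=np.where(v>(lo+hi)/2)[0]
        rows.append((ang,r[k[0]] if len(k) else 9,lo,hi))
    for r in sorted(rows): 
        if r[3]-r[2]>40: print("  dir %.0f edge %.1f lo %.0f hi %.0f"%r)
E
python3 edge.py
```

```text
scene centre [247.80341483 147.80131658] lens pred [262.13951225 169.8100767 ]
  dir -63 edge -0.8 lo 68 hi 125
  dir -59 edge -1.8 lo 68 hi 169
  dir -55 edge -2.0 lo 71 hi 189
  dir -51 edge -2.2 lo 74 hi 189
  dir -47 edge -2.1 lo 75 hi 187
  dir -43 edge -2.2 lo 74 hi 189
  dir -39 edge -2.2 lo 76 hi 190
  dir -35 edge -2.0 lo 80 hi 192
  dir -32 edge -1.8 lo 81 hi 190
  dir -28 edge -1.5 lo 76 hi 190
  dir -24 edge -1.3 lo 75 hi 189
  dir -20 edge -1.1 lo 78 hi 191
  dir -17 edge -0.9 lo 81 hi 189
  dir -13 edge -0.9 lo 82 hi 188
  dir -9 edge -0.9 lo 82 hi 189
  dir -4 edge -0.9 lo 82 hi 187
  dir 0 edge -0.9 lo 84 hi 187
  dir 5 edge -1.0 lo 83 hi 188
  dir 10 edge -1.0 lo 82 hi 189
  dir 15 edge -1.0 lo 81 hi 189
  dir 21 edge -0.9 lo 81 hi 190
  dir 26 edge -0.9 lo 82 hi 194
  dir 33 edge -0.9 lo 83 hi 191
  dir 39 edge -0.9 lo 84 hi 184
  dir 45 edge -1.0 lo 84 hi 186
  dir 52 edge -0.7 lo 83 hi 188
  dir 59 edge -0.6 lo 85 hi 192
  dir 66 edge -0.7 lo 85 hi 189
  dir 72 edge -0.8 lo 80 hi 192
  dir 79 edge -0.6 lo 79 hi 194
  dir 85 edge -0.6 lo 81 hi 189
  dir 91 edge -0.
[... 1164 characters left out ...]

  dir -39 edge 1.6 lo 52 hi 164
  dir -34 edge 1.3 lo 50 hi 118
  dir -19 edge 0.8 lo 47 hi 144
  dir -14 edge 0.9 lo 48 hi 162
  dir -9 edge 0.5 lo 47 hi 107
  dir -5 edge 0.3 lo 46 hi 92
  dir -0 edge 1.0 lo 45 hi 92
  dir 4 edge 1.0 lo 44 hi 93
  dir 9 edge 0.9 lo 42 hi 95
  dir 13 edge 0.9 lo 41 hi 94
  dir 17 edge 0.8 lo 39 hi 92
  dir 21 edge 0.6 lo 37 hi 93
  dir 26 edge 0.6 lo 37 hi 93
  dir 30 edge 0.7 lo 37 hi 94
  dir 34 edge 0.8 lo 35 hi 93
  dir 39 edge 0.7 lo 33 hi 95
  dir 43 edge 0.8 lo 33 hi 94
  dir 48 edge 0.3 lo 32 hi 93
  dir 53 edge 0.6 lo 36 hi 94
  dir 57 edge 0.3 lo 40 hi 93
  dir 62 edge 0.1 lo 40 hi 121
  dir 67 edge 0.9 lo 37 hi 165
  dir 73 edge 3.0 lo 36 hi 129
```

```bash
python3 - <<'E'
from h import *
a=load("s10.npy")["color"];b=load("t10.npy")["color"]
cv2.imwrite("pics/e1.png",crop(a,220,110,300,170,9)); 
c=load("t10.npy");print(proj(c,[[.5386,.1849,.214]]))
cv2.imwrite("pics/e2.png",crop(b,200,180,280,240,9))
E
```

```text
[[222.67322459 217.78723486]]
```

View pics/e1.png

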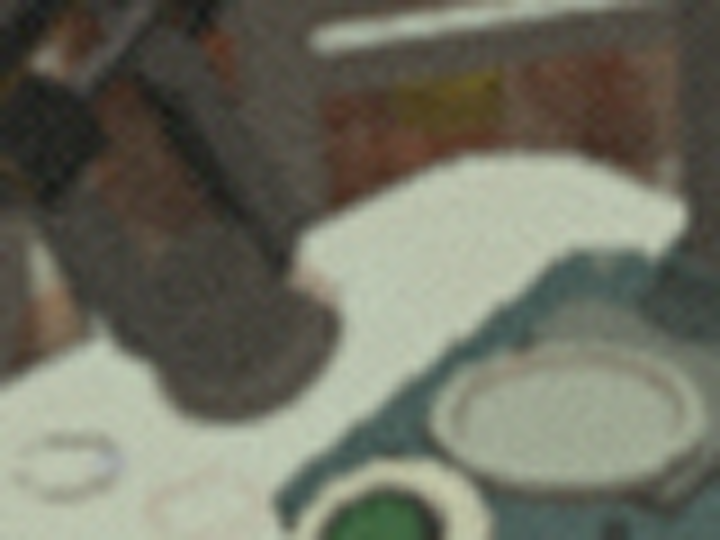

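View pics/e2.png

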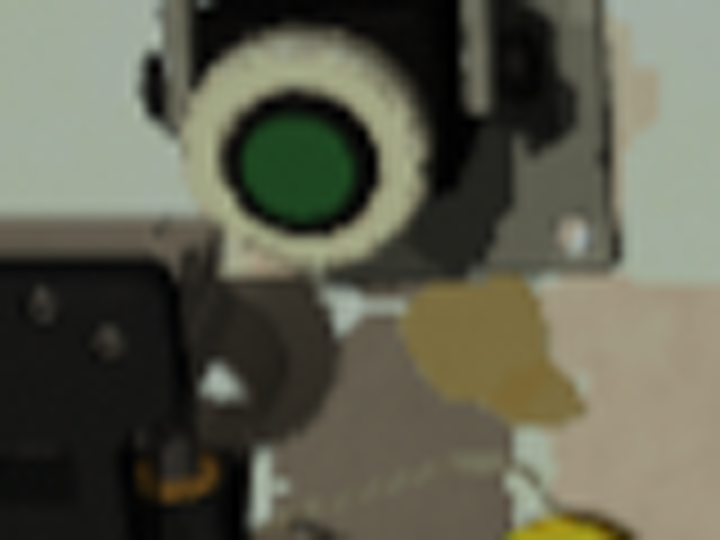

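```bash
python3 - <<'E'
from h import *
b=load("t10.npy")["color"];a=load("top0.npy")["color"]
cv2.imwrite("pics/f.png",np.hstack([a[150:350,100:480],b[150:350,100:480]]))
E
python3 foc.py
```

```text
focus [0.53862637 0.18492055 0.21396528] P [0.5322066  0.1845279  0.22606167] now [0.5319667  0.18400495 0.22618381]
[-0.003  0.002  0.001] [-0.    -0.001  0.001]
angle err 0.04298901439363434 origin err mm [-0.2 -0.5  0.1] [ 0.002 -0.004 -0.001  0.002 -0.006  0.004]
```

View pics/f.png

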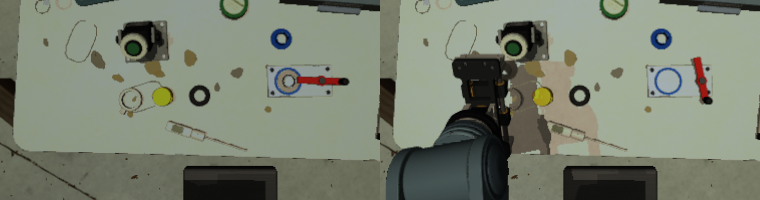

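The nest is empty, the red arm is open and the loose parts haven't moved. Handing in.

```bash
python3 -c "
from workcell import arm
print(arm.hand_in())"
```

```text
the job is handed in; nothing more can be done
None
```

I swung the red arm open by its knob, lifted the ferrule out by its tube and handed in at about 13.5 s. The ferrule was still held at rest in front of the inspection camera. `hand_in()` gives no verdict.

**Retaining arm:** it measured about 78.5° open in the top view, and the force rose to about 7 N, so it is at or very near its stop (80°). It was still open in the last picture.

**Ferrule position:** by the arm's own readings, the sealing face centre is within about 0.6 mm and 0.1° of my measured focus point and line of sight. In both camera views the flange sits about 0.5 mm from where it should be relative to the lens.

**Surroundings:** the nest is empty. In the top view the loose parts looked unmoved, except the spare clamp, which the gripper partly hid. There was no sign of contact with the camera.

**Checks that disagreed:**
- **Tilt of the line of sight:** the different measurements gave mostly 58 to 65° (one 67°), and I used 62°. An error of about 2° would put the face about 3 mm off centre and 2° off square.
- **Lens position:** the two views missed each other by about 3 mm at the lens.
- **Grip opening:** it read about 28 mm on the 30 mm tube, but the grip held with no visible slip.

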